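Lids from the stack onto their paper boxes

TASK

The varnished lids are dry and stand in a stack on the plywood board. Take the stack apart and close each of the four paper-rod boxes with the lid of its own shape and size, stopper fully in the mouth, lid lying flat and its sides in line with the box. Leave the boxes standing where they are, and do not disturb the glue bottle and the brush pot.

Things in the scene. Friction and masses are not known exactly. Their poses are not given: they have to be found in the camera images.
- lid_small_round: smallest lid, round coil of paper rods, 44 mm across, 16 g, top of the stack. The stack stands on a fixed board 8 mm thick; the lids lie 17 mm one above another, so a 10 mm gap parts each plate from the next. Plate 7 mm thick (10 to 17 mm above the origin), gripped by its edge; under it a stopper 10 mm deep, 22 mm across, lower 6 mm tapered by 3.5 mm a side. Origin: centre of the stopper's underside, z up
- lid_large_round: the larger round lid, the same make, 60 mm across, about 28 g, second from the top of the stack. Plate 7 mm thick (10 to 17 mm above the origin), gripped by its edge; under it a stopper 10 mm deep, 38 mm across, lower 6 mm tapered by 3.5 mm a side. Origin: centre of the stopper's underside, z up
- lid_square: square lid of rolled paper rods, 62 x 62 mm, about 40 g, third from the top, its corners showing beyond the round lids. Plate 7 mm thick (10 to 17 mm above the origin), gripped by its edge; under it a stopper 10 mm deep, 40 x 40 mm, lower 6 mm tapered by 3.5 mm a side. Origin: centre of the stopper's underside, z up, x and y square to its sides
- lid_oblong: oblong lid of rolled paper rods, 104 x 64 mm, about 62 g, at the bottom of the stack on the plywood board. Plate 7 mm thick (10 to 17 mm above the origin), gripped by its edge; under it a stopper 10 mm deep, 82 x 42 mm, lower 6 mm tapered by 3.5 mm a side. Origin: centre of the stopper's underside, z up, x along its length, y across it
- box_small_round: small round open box coiled from rolled paper rods, 44 mm across, 49 mm high, mouth 30 mm, about 60 g. Walls and floor are 7 mm thick, lid plate and box have the same outline. Loose. Origin at the centre of the underside, z up; with its lid fully on, the lid's origin is 39 mm above the box's origin
- box_large_round: larger round open box, the same make, 60 mm across, 77 mm high, mouth 46 mm, about 100 g. Walls and floor are 7 mm thick, lid plate and box have the same outline. Loose. Origin at the centre of the underside, z up; with its lid fully on, the lid's origin is 67 mm above the box's origin
- box_square: square open box, 62 x 62 mm, 63 mm high, mouth 48 x 48 mm, about 120 g. Walls and floor are 7 mm thick, lid plate and box have the same outline. Loose. Origin at the centre of the underside, z up; with its lid fully on, the lid's origin is 53 mm above the box's origin; x and y square to its sides
- box_oblong: oblong open box, 104 x 64 mm, 49 mm high, mouth 90 x 50 mm, about 160 g. Walls and floor are 7 mm thick, lid plate and box have the same outline. Loose. Origin at the centre of the underside, z up; with its lid fully on, the lid's origin is 39 mm above the box's origin; x along its length, y across it
- glue_bottle: white squeeze bottle of glue with a black nozzle, 52 mm across, 158 mm high, standing to one side; not part of the job. Origin at the centre of its underside, z up
- brush_pot: white plastic pot with a brush standing in it, 66 mm across the rim, 62 mm high (brush to about 105 mm); not part of the job. Origin at the centre of its underside, z up

How it is judged:
By the outcome, as a careful person would: the job done as asked, in the order asked, and still so for the second after the job is handed in, with the robot touching nothing.
It also fails if it takes over 128 s, if anything falls off the work surface, if the arm or the gripper's body presses on something with over 40 N, if the wrist force passes 120 N, or if a joint passes its speed limit or range.

ROBOT

A 6-joint arm with a two-finger parallel gripper is mounted at the origin on the work surface. World frame = base frame: x ahead of the robot, y to its left, z up, the work surface at z = 0. Lengths are in m, angles in degrees, forces in N, time in s.
With the tool pointing down it reaches from about 0.3 to 0.75 m from the base axis. Payload 8.5 kg.
Tool frame: the origin (TCP) lies between the finger pads; the fingertips stand 17 mm ahead of it and the grasp point (between the pads) lies 2 mm behind it (env.tip_reach is the distance from the TCP to the fingertips, in m); z points along the fingers, y is the line along which they close (so a half turn about z gives the same grasp; the last joint's range is limited). The gripper opens to 85 mm and grips with 20 to 120 N. Pads are 22 mm wide; open, the fingers measure 114 mm over their backs; the gripper's body (76 mm by 85 mm) begins 54 mm behind the grasp point. The pads swing forward as they close: fully open they stand 13 mm farther back than shut.
Start: joints at [-76.679, 21.807, 74.336, -0, 83.858, -12.336], TCP at [0.238, -0.496, 0.248] pointing down, gripper open.
Joint ranges: [-178.18, 178.18], [-50.72, 133.34], [12.68, 142.11], [-81.47, 261.47], [9.98, 163.14], [-165.26, 165.26]. Speed limits (degrees/s): [136.94, 136.94, 180, 180, 180, 180].

INTERFACE

Orientations are given as a 3x3 rotation matrix whose columns are the frame's x, y, z axes.
In Python, from rig import env, viewer gives the robot as it stands.
- The arm moves only by the tool move_arm, never from a script. Its argument "motion" is a list of rows, each a list of 2 entries, a list of its own where there are three numbers: the shift along the tool's x, y, z normalised to -1 to 1, where 1 is 50 mm, then the turn, a rotation vector about the tool's x, y, z normalised to -1 to 1, where 1 is 8 degrees. A call has 1 to 20 rows; each row shifts and turns the commanded pose from where the row before left it, along the tool's axes as they then stand; what a row does not reach is not made up. A row lasts 1/10 s, in which the tool goes at most 50 mm and 8.59 degrees, less where a joint would pass 70% of its speed; a pose out of reach is approached as far as the arm can. A call with a number of a shift or a turn outside -1 to 1 is refused whole. A call with a gripper value outside its range is refused whole. "claw" is the closure, from 0 (fully open) to 1 (shut), set as the call begins (left out, the last holds). The fingers move at their own pace and stop on an object; "force" is the grip in N (left out, the last holds). Time passes only in rows, so rows that do not move let the fingers close. It gives the time, the measured TCP pose, the force, the opening and the grip force at its end, in the units of the state.
- env.observe(): the state, without advancing time (a new reading comes with each control period).
- viewer.get_image(name): name is "scene" or "top" or "wrist"; returns a dict with "frame" (420x560x3 uint8, red, green, blue), "depth" (420x560 float32, m along the optical axis (not along the pixel's ray), 0 where there is no reading), "fx", "fy", "cx", "cy" (pixels), "eye" and "attitude" of the camera in the world; the wrist camera has in their place "T_tool_cam" (4x4, takes a point from camera to tool coordinates, whose origin is the TCP and whose axes are the flange's). Camera axes: x right, y up, looking along -z (the intrinsics and any distortion apply to the point x, -y, -z); pixel columns grow to the right and rows downward; lengths in m; the calibration is good to about 2 mm. A picture is of the moment at which its call begins: read the wrist's pose just before it.
- env.close_job(): hands the job in; it is judged then, once.
The state is a dict: "time_s": time; "q": joint angles; "qvel": joint speeds; "joint_efforts": joint torques, N m; "position": TCP position; "tool_rot": TCP orientation; "ft_force": force on the tool from outside, world axes, zero at the start; "wrist_torque": the same for the moment, N m; "grip_width": finger opening in m; "gripper_force": force on a finger pad.
Only numpy, scipy, OpenCV 4.12 (cv2) and the standard library are available. Lean on these libraries where they do the work, as an engineer would, in place of code of your own. Each camera call takes 0.05 s, during which the arm holds its last target. There are 200 camera calls.

## Working session

There is one attempt and no reset: what is moved stays moved. The work goes in short steps, Python scripts to look and compute and a tool call to move; the robot and the scene stay as the last step left them, time stands still between calls to the robot, and variables do not carry over. Pictures are saved under pics/ and viewed, at most 14 in all, crops included, and the job is handed in when it is done.

Besides the shell and the picture viewer there is one more tool, called after ">>>" as name(argument=value, ...), one argument or row to a line, values as JSON. move_arm: Moves the arm, as the interface text tells. Scaled input: -1 to 1 covers 50 mm each way for a shift and 8 degrees each way for a turn. Its arguments: {"type":"object","properties":{"motion":{"type":"array","items":{"type":"array"}},"claw":{"type":"number"},"force":{"type":"number"}},"required":["motion"]}

```bash
ls; mkdir -p pics; cat > h.py <<'E'
import numpy as np, cv2
from rig import env, viewer
def shot(n):
    s=env.observe(); d=viewer.get_image(n)
    if n=="wrist":
        T=np.eye(4);T[:3,:3]=s["tool_rot"];T[:3,3]=s["position"]
        d["M"]=T@d["T_tool_cam"]
    else:
        M=np.eye(4);M[:3,:3]=np.array(d["attitude"]);M[:3,3]=d["eye"];d["M"]=M
    return d
def cloud(d):
    z=d["depth"];h,w=z.shape;u,v=np.meshgrid(np.arange(w),np.arange(h))
    P=np.stack([(u-d["cx"])/d["fx"]*z,-(v-d["cy"])/d["fy"]*z,-z],-1)
    W=P@d["M"][:3,:3].T+d["M"][:3,3]; W[z==0]=np.nan
    return W
def save(d,f,k=1,crop=None):
    im=d["frame"][:,:,::-1]
    if crop: a,b,c,e=crop; im=im[b:e,a:c]
    cv2.imwrite("pics/"+f,cv2.resize(im,None,fx=k,fy=k,interpolation=cv2.INTER_CUBIC))
E
python3 - <<'E'
from h import *
d=shot("top");save(d,"top.png",1.4);print({k:d[k] for k in d if k not in("frame","depth")})
np.save("top.npy",cloud(d))
W=cloud(d);print(np.round(W[::60,::80],3).tolist())
d=shot("scene");save(d,"scene.png",1.4);np.save("scene.npy",cloud(d));print(d["M"],d["fx"])
print(env.observe())
E
```

```text
pics
{'fx': 403.93278711640033, 'fy': 403.93278711640033, 'cx': 272.9136353928083, 'cy': 203.16087596761767, 'eye': array([ 3.30918964e-01, -1.92061304e-04,  1.03975847e+00]), 'attitude': array([[ 7.76619959e-03,  9.76902873e-01, -2.13542649e-01],
       [-9.99969442e-01,  7.77812791e-03, -7.84324694e-04],
       [ 8.94752995e-04,  2.13542215e-01,  9.76933427e-01]]), 'M': array([[ 7.76619959e-03,  9.76902873e-01, -2.13542649e-01,
         3.30918964e-01],
       [-9.99969442e-01,  7.77812791e-03, -7.84324694e-04,
        -1.92061304e-04],
       [ 8.94752995e-04,  2.13542215e-01,  9.76933427e-01,
         1.03975847e+00],
       [ 0.00000000e+00,  0.00000000e+00,  0.00000000e+00,
         1.00000000e+00]])}
[[[1.774, 1.403, -0.754], [1.772, 0.991, -0.748], [1.78, 0.586, -0.754], [1.777, 0.177, -0.746], [1.789, -0.231, -0.756], [1.407, -0.472, -0.282], [1.787, -1.044, -0.746]], [[0.972, 0.785, -0.002], [0.973, 0.555, -0.001], [0.975, 0.327, -0.001], [0.979, 0.098, -0.005], [0.977, -0.13, 0.001], [0.98, -0.359, 0.0], [0.982, -0.588, -0.0]], [[0.786, 0.754, 0.001], [0.788, 0.533, 0.003]
[... 1113 characters left out ...]
38565688e+01, -1.23361107e+01]), 'qvel': array([-0.02835403, -0.07307871, -0.18938536, -0.15147379, -0.0107182 ,
       -0.08192099]), 'joint_efforts': array([ 3.43260610e-03, -4.49221516e+01, -2.31656814e+01, -1.79278309e-04,
        3.67858287e-03,  8.55483364e-06]), 'position': array([ 0.23806894, -0.4955474 ,  0.2477556 ]), 'tool_rot': array([[ 9.01405004e-01,  4.32976798e-01, -3.34670061e-04],
       [ 4.32976854e-01, -9.01404132e-01,  1.27850689e-03],
       [ 2.51890842e-04, -1.29735689e-03, -9.99999127e-01]]), 'ft_force': array([0.29842711, 0.5244429 , 0.58352417]), 'wrist_torque': array([ 0.0286289 , -0.01948014, -0.02593488]), 'gripper_force': 0.0, 'grip_width': 0.0856560171834163}
```

View pics/top.png

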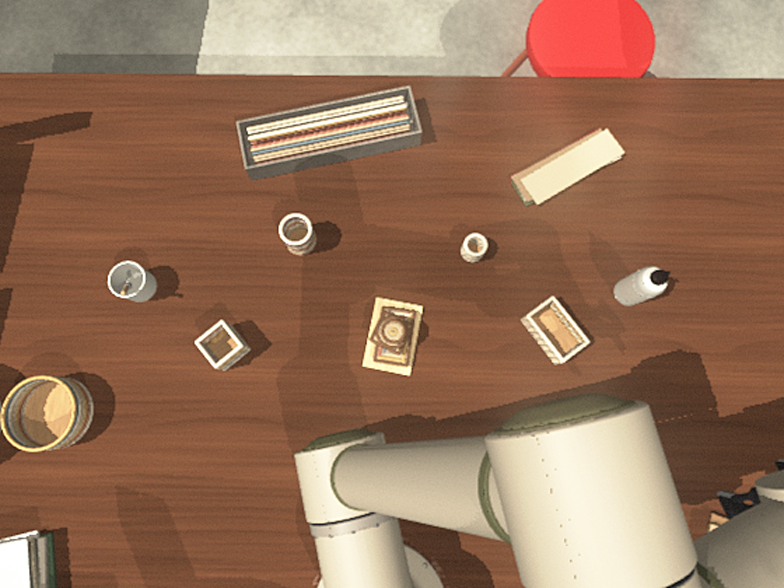

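View pics/scene.png

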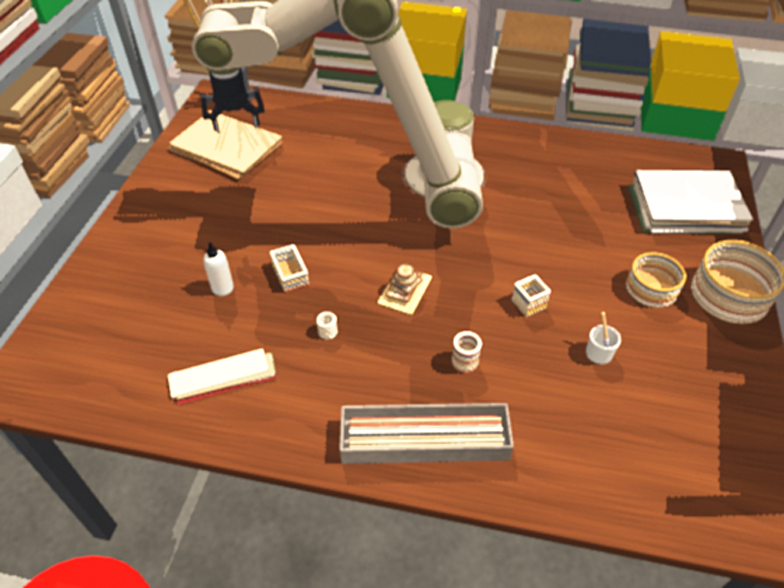

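The top view shows the boxes at: small round (474,247), large round (297,232), square (222,345) and oblong (556,330). The stack is at (394,333), the bottle at (640,285) and the pot at (130,282). In the scene view the path between stack and boxes is clear.

```bash
python3 - <<'E'
from h import *
W=np.load("top.npy")
for n,c,h in [("sr",(474,247),.049),("lr",(297,232),.077),("sq",(222,345),.063),("ob",(556,330),.049),("stack",(394,333),.076),("sqlid",(394,333),.042),("oblid",(394,333),.025),("bottle",(640,285),.1),("pot",(130,282),.062)]:
    u,v=int(c[0]/1.4),int(c[1]/1.4)
    R=W[v-38:v+38,u-38:u+38].reshape(-1,3)
    k=R[abs(R[:,2]-h)<.006]
    if len(k)<5: print(n,len(k));continue
    r=cv2.minAreaRect((k[:,:2]*1000).astype(np.float32))
    print(n,len(k),np.round(np.median(k,0),4),np.round(r[0],1),np.round(r[1],1),round(r[2],1))
E
```

```text
sr 120 [ 0.6225 -0.1673  0.0478] [ 623.5 -167.6] [40.7 42.8] 87.0
lr 183 [0.6411 0.1596 0.0756] [641.4 157.2] [57.8 57.5] 3.0
sq 265 [0.4369 0.2838 0.0616] [437.6 284.3] [62.9 62. ] 40.4
ob 353 [ 0.4695 -0.3086  0.0477] [ 470.1 -308.5] [103.9  64.4] 36.3
stack 254 [ 0.4592 -0.0172  0.075 ] [460.2 -18.4] [41.1 41.5] 45.6
sqlid 157 [ 0.4528 -0.0051  0.0405] [462.  -14.8] [61.6 62.1] 63.7
oblid 460 [ 0.4302 -0.0257  0.024 ] [458.5 -20.7] [ 63.9 103.8] 81.5
bottle 96 [ 0.5353 -0.4394  0.1011] [ 541.5 -448.6] [50.9 33.7] 31.9
pot 140 [0.5496 0.4562 0.0609] [550.2 455.8] [65.7 64.8] 29.3
```

```bash
cat > plan.py <<'E'
import sys
from h import *
# usage: plan.py x y z phi : total turn units (about tool z), then shift (tool axes after the turn) in units of 50 mm
s=env.observe();R=np.array(s["tool_rot"]);p=np.array(s["position"])
x,y,z,phi=map(float,sys.argv[1:5])
cur=np.degrees(np.arctan2(R[1,1],R[0,1]))
d=(phi-cur+180)%360-180
a=np.radians(phi);Y=np.array([np.cos(a),np.sin(a),0]);Z=np.array([0,0,-1.]);X=np.cross(Y,Z)
e=np.array([x,y,z])-p
print("t",round(s["time_s"],2),"pos",np.round(p*1000,1),"phi",round(cur,2),"turn units z",round(-d/8,3),"shift units",np.round(np.array([X@e,Y@e,Z@e])/.05,3),"tiltZ",np.round(R[:,2],4))
# level correction in tool axes
w=R.T@np.cross(R[:,2],Z);print("level units xyz",np.round(np.degrees(w)/8,3))
E
python3 -c "
from h import *
print(env.tip_reach); d=viewer.get_image('wrist'); print(d['T_tool_cam'],d['fx'],d['cx'],d['cy'])"
python3 plan.py .46 -.018 .25 -26.3
```

```text
0.017
[[ 8.09907998e-04  9.47191487e-01  3.20667477e-01  8.24560046e-02]
 [ 9.99999577e-01 -9.06745692e-04  1.52663268e-04  1.12052360e-03]
 [ 4.35365201e-04  3.20667218e-01 -9.47191821e-01 -1.25534430e-01]
 [ 0.00000000e+00  0.00000000e+00  0.00000000e+00  1.00000000e+00]] 296.0499332333332 283.4816707615538 211.71369490520078
t 0.15 pos [ 238.1 -495.6  247.8] phi -64.35 turn units z -4.756 shift units [10.53  -0.253 -0.043] tiltZ [-3.0e-04  1.1e-03 -1.0e+00]
level units xyz [-0.008 -0.002  0.   ]
```

>>> move_arm(
  motion=[
    [[0,0,0],[0,0,-0.95]],
    [[0,0,0],[0,0,-0.95]],
    [[0,0,0],[0,0,-0.95]],
    [[0,0,0],[0,0,-0.95]],
    [[0,0,0],[0,0,-0.95]],
    [[0.7,-0.02,0],[0,0,0]],
    [[0.7,-0.02,0],[0,0,0]],
    [[0.7,-0.02,0],[0,0,0]],
    [[0.7,-0.02,0],[0,0,0]],
    [[0.7,-0.02,0],[0,0,0]],
    [[0.7,-0.02,0],[0,0,0]],
    [[0.7,-0.02,0],[0,0,0]],
    [[0.7,-0.02,0],[0,0,0]],
    [[0.7,-0.02,0],[0,0,0]],
    [[0.7,-0.02,0],[0,0,0]],
    [[0.7,-0.02,0],[0,0,0]],
    [[0.7,-0.02,0],[0,0,0]],
    [[0.7,-0.02,0],[0,0,0]],
    [[0.7,-0.02,0],[0,0,0]],
    [[0.7,-0.02,0],[0,0,0]],
  ],
)

```text
time_s: 2.15
position: [0.458, -0.0171, 0.2483]
tool_rot: [[0.444, 0.896, -0.0], [0.896, -0.444, 0.0], [-0.0, -0.0, -1.0]]
ft_force: [0.7, -0.6, -0.0]
grip_width: 0.0858
gripper_force: 0.0
```

>>> move_arm(
  motion=[
    [[0,0,0],[0,0,0]],
    [[0,0,0],[0,0,0]],
    [[0,0,0],[0,0,0]],
  ],
)

```text
time_s: 2.45
position: [0.4573, -0.0193, 0.2482]
tool_rot: [[0.444, 0.896, -0.0], [0.896, -0.444, -0.0], [-0.0, -0.0, -1.0]]
ft_force: [-0.2, 0.3, 0.4]
grip_width: 0.0852
gripper_force: 0.0
```

```bash
python3 plan.py .46 -.018 .25 -26.3; python3 - <<'E'
from h import *
d=shot("wrist");save(d,"w1.png",1.4);W=cloud(d).reshape(-1,3)
for h in(.076,.059,.042,.025):
    k=W[(abs(W[:,2]-h)<.004)&(abs(W[:,0]-.46)<.09)&(abs(W[:,1]+.018)<.09)]
    print(h,len(k))
    if len(k)>5:
        r=cv2.minAreaRect((k[:,:2]*1000).astype(np.float32));c=cv2.minEnclosingCircle((k[:,:2]*1000).astype(np.float32));print(np.round(np.median(k[:,2]),4),r,c)
E
```

```text
t 2.45 pos [457.3 -19.3 248.2] phi -26.39 turn units z -0.011 shift units [ 0.047  0.036 -0.036] tiltZ [-5.e-04 -1.e-04 -1.e+00]
level units xyz [-0.003  0.002  0.   ]
0.076 1309
0.0751 ((462.2604675292969, -19.31873893737793), (42.5174446105957, 42.120399475097656), 63.78709030151367) ((462.3149108886719, -19.55750274658203), 21.83868408203125)
0.059 921
0.0581 ((463.7907409667969, -17.42119598388672), (58.65336227416992, 58.668975830078125), 65.22718811035156) ((463.5834045410156, -17.816455841064453), 29.921297073364258)
0.042 666
0.0412 ((464.0731506347656, -16.76984405517578), (61.48648452758789, 61.63896179199219), 63.60514450073242) ((464.0506896972656, -16.273168563842773), 41.826866149902344)
0.025 1717
0.0242 ((460.7124938964844, -22.37396240234375), (63.8882942199707, 103.88629150390625), 81.57042694091797) ((460.88153076171875, -21.910432815551758), 59.12453079223633)
```

The wrist picture agrees with the plan: all four plates are found at their expected heights and sizes.

```bash
python3 plan.py .4623 -.0195 .077 -26.3
```

```text
t 2.5 pos [457.4 -19.5 248.3] phi -26.42 turn units z -0.015 shift units [0.043 0.089 3.426] tiltZ [-3.e-04 -1.e-04 -1.e+00]
level units xyz [-0.001  0.001  0.   ]
```

View pics/w1.png

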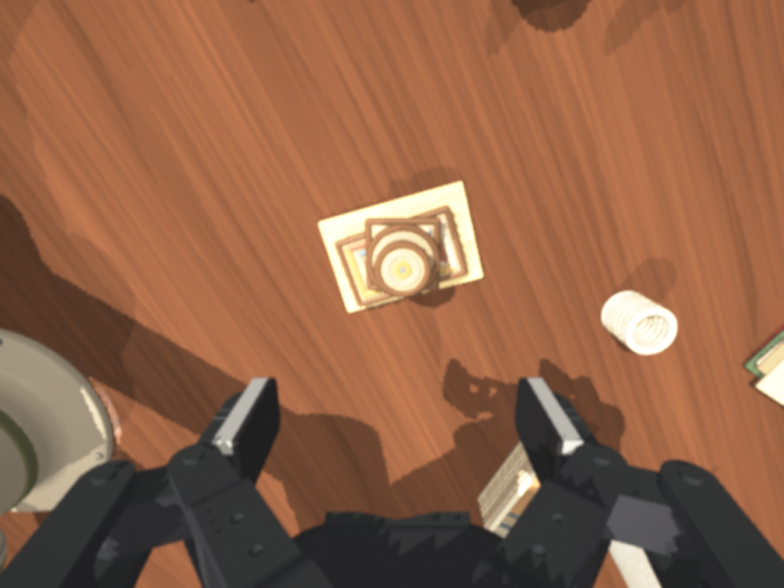

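The wrist view shows the stack at (403,260). The finger pads are at (275,385) and (520,385), symmetric about the image centre. I'll check the fingertip geometry from depth.

```bash
python3 - <<'E'
from h import *
d=viewer.get_image("wrist");d["M"]=np.array(d["T_tool_cam"]);C=cloud(d)
for n,sl in(("L",np.s_[265:345,150:205]),("R",np.s_[265:345,365:420])):
    P=C[sl].reshape(-1,3);P=P[P[:,2]<.06];print(n,len(P),"zmax",np.sort(P[:,2])[-10:].round(4))
    T=P[P[:,2]>np.sort(P[:,2])[-10]-.006];print(np.percentile(T,[2,50,98],axis=0).round(4))
E
```

```text
L 2946 zmax [0.0036 0.0036 0.0036 0.0038 0.004  0.004  0.0043 0.0046 0.0046 0.0048]
[[-0.0103 -0.0478 -0.0024]
 [ 0.0026 -0.042   0.    ]
 [ 0.0105 -0.0416  0.004 ]]
R 3031 zmax [0.0032 0.0033 0.0033 0.0034 0.0035 0.0035 0.0036 0.0039 0.0039 0.004 ]
[[-0.0102  0.0431 -0.0026]
 [ 0.0029  0.0436 -0.0005]
 [ 0.0107  0.0498  0.0035]]
```

>>> move_arm(
  motion=[
    [[0.02,0.04,0.4],[0,0,0]],
    [[0.02,0.05,0.4],[0,0,0]],
    [[0,0,0.4],[0,0,0]],
    [[0,0,0.4],[0,0,0]],
    [[0,0,0.4],[0,0,0]],
    [[0,0,0.3],[0,0,0]],
    [[0,0,0.3],[0,0,0]],
    [[0,0,0],[0,0,0]],
    [[0,0,0],[0,0,0]],
  ],
  claw=0.15,
  force=25,
)

```text
time_s: 3.45
position: [0.4626, -0.0194, 0.1187]
tool_rot: [[0.445, 0.896, 0.0], [0.896, -0.445, -0.0], [-0.0, 0.0, -1.0]]
ft_force: [-0.4, 0.2, -0.3]
grip_width: 0.0723
gripper_force: 0.0
```

>>> move_arm(
  motion=[
    [[0,-0.02,0.3],[0,0,0]],
    [[0,0,0.3],[0,0,0]],
    [[0,0,0.23],[0,0,0]],
    [[0,0,0],[0,0,0]],
    [[0,0,0],[0,0,0]],
  ],
)

```text
time_s: 3.95
position: [0.4621, -0.0187, 0.0777]
tool_rot: [[0.444, 0.896, 0.001], [0.896, -0.444, -0.0], [0.0, 0.001, -1.0]]
ft_force: [0.4, -0.2, -0.8]
grip_width: 0.0727
gripper_force: 0.0
```

```bash
python3 plan.py .4616 -.0192 .077 -26.3; python3 - <<'E'
from h import *
d=viewer.get_image("wrist");d["M"]=np.array(d["T_tool_cam"]);C=cloud(d)
save(d,"w2.png",1.4)
E
```

```text
t 3.95 pos [462.1 -18.7  77.7] phi -26.36 turn units z -0.007 shift units [-0.014 -0.004  0.013] tiltZ [ 1.2e-03 -4.0e-04 -1.0e+00]
level units xyz [ 0.009 -0.001 -0.   ]
```

View pics/w2.png

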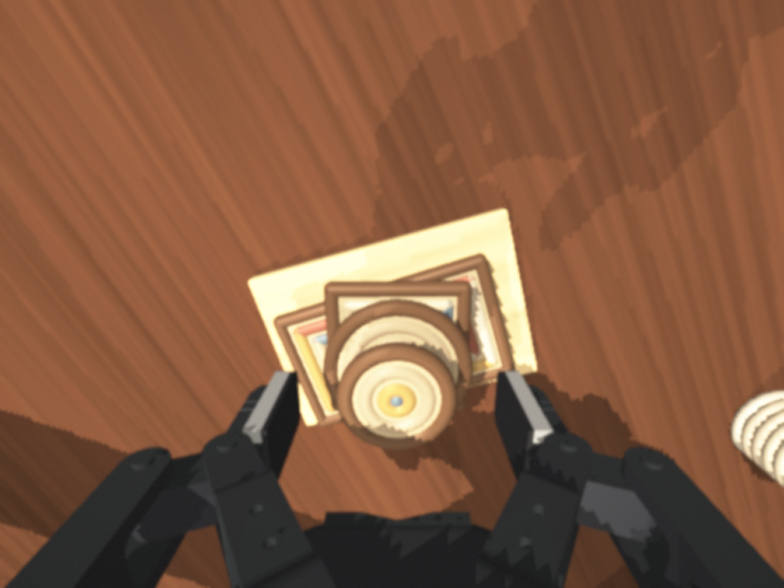

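The small lid at (397,400) is centred between the pads at (298,380) and (497,380), so I'll grip it.

>>> move_arm(
  motion=[
    [[0,0,0],[0,0,0]],
    [[0,0,0],[0,0,0]],
    [[0,0,0],[0,0,0]],
    [[0,0,0],[0,0,0]],
    [[0,0,0],[0,0,0]],
    [[0,0,0],[0,0,0]],
    [[0,0,0],[0,0,0]],
    [[0,0,0],[0,0,0]],
  ],
  claw=0.6,
  force=25,
)

```text
time_s: 4.8
position: [0.462, -0.0185, 0.0776]
tool_rot: [[0.444, 0.896, 0.001], [0.896, -0.444, -0.0], [0.0, 0.001, -1.0]]
ft_force: [-1.6, 0.3, 6.2]
grip_width: 0.043
gripper_force: 24.5
```

```bash
python3 plan.py .4616 -.0192 .2 -26.3; python3 - <<'E'
from h import *
d=viewer.get_image("wrist");d["M"]=np.array(d["T_tool_cam"]);C=cloud(d)
for n,sl in(("L",np.s_[265:345,150:275]),("R",np.s_[265:345,285:420])):
    P=C[sl].reshape(-1,3);m=(abs(P[:,1])>.0225)&(abs(P[:,1])<.03)&(abs(P[:,0])<.012)&(P[:,2]<.03);P=P[m];print(n,len(P),np.percentile(P[:,2],[50,90,95,98,99.5]).round(4))
E
```

```text
t 4.8 pos [462.  -18.5  77.6] phi -26.34 turn units z -0.005 shift units [-0.017 -0.    -2.449] tiltZ [ 1.2e-03 -4.0e-04 -1.0e+00]
level units xyz [ 0.009 -0.001  0.   ]
L 1102 [-0.0288 -0.003   0.0009  0.0038  0.006 ]
R 1298 [-0.0235 -0.0049 -0.0002  0.0028  0.0042]
```

>>> move_arm(
  motion=[
    [[0,0,-0.1],[0,0,0]],
    [[0,0,-0.2],[0,0,0]],
    [[0,0,-0.3],[0,0,0]],
    [[0,0,-0.4],[0,0,0]],
    [[0,0,-0.5],[0,0,0]],
    [[0,0,-0.5],[0,0,0]],
    [[0,0,-0.5],[0,0,0]],
    [[0,0,0],[0,0,0]],
    [[0,0,0],[0,0,0]],
  ],
)

```text
time_s: 5.75
position: [0.4616, -0.0183, 0.2023]
tool_rot: [[0.444, 0.896, 0.001], [0.896, -0.444, -0.0], [0.0, 0.001, -1.0]]
ft_force: [-0.8, 0.1, -1.0]
grip_width: 0.0427
gripper_force: 25.4
```

```bash
cat > find.py <<'E'
# find.py x y h...: outlines at heights near x,y (wrist), finger bias (0.8 mm in tool y) removed
import sys
from h import *
d=shot("wrist");R=np.array(env.observe()["tool_rot"]);C=cloud(d)-R[:,1]*.0008
save(d,"last.png",1.4)
W=C.reshape(-1,3);x,y=map(float,sys.argv[1:3])
for h in map(float,sys.argv[3:]):
    k=W[(abs(W[:,2]-h)<.004)&(np.hypot(W[:,0]-x,W[:,1]-y)<.075)]
    if len(k)<9: print(h,len(k));continue
    f=(k[:,:2]*1000).astype(np.float32);r=cv2.minAreaRect(f);c=cv2.minEnclosingCircle(f)
    print(h,len(k),"z",np.round(np.median(k[:,2]),4),"rect",np.round(r[0],1),np.round(r[1],1),round(r[2],2),"circ",np.round(c[0],1),round(c[1],1))
E
python3 find.py .462 -.019 .059 .042 .025; python3 plan.py .60 -.16 .2 -26.3
```

```text
0.059 2925 z 0.0581 rect [463.2 -17.5] [59.1 58.5] 61.57 circ [462.9 -17.6] 30.0
0.042 881 z 0.0412 rect [463.6 -16.5] [62.1 61.7] 63.9 circ [463.7 -16.2] 41.8
0.025 2121 z 0.0242 rect [460.  -21.9] [ 64.  103.9] 81.49 circ [460.3 -21.9] 59.2
t 5.8 pos [461.3 -18.3 201.6] phi -26.34 turn units z -0.005 shift units [-1.312  3.743  0.032] tiltZ [-6.e-04  2.e-04 -1.e+00]
level units xyz [-0.004  0.001 -0.   ]
```

View pics/last.png

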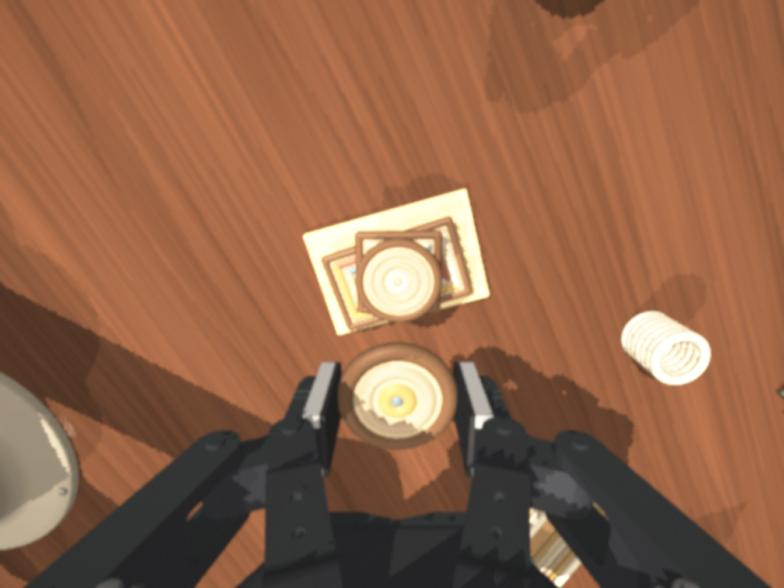

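The lid is held level at (398,400), and the remaining stack is unmoved.

>>> move_arm(
  motion=[
    [[-0.1,0.3,0],[0,0,0]],
    [[-0.18,0.6,0.06],[0,0,0]],
    [[-0.18,0.6,0.06],[0,0,0]],
    [[-0.18,0.6,0.06],[0,0,0]],
    [[-0.18,0.6,0.06],[0,0,0]],
    [[-0.18,0.6,0.06],[0,0,0]],
    [[-0.18,0.6,0.06],[0,0,0]],
    [[-0.06,0.35,0],[0,0,0]],
    [[0,0,0],[0,0,0]],
    [[0,0,0],[0,0,0]],
    [[0,0,0],[0,0,0]],
  ],
)

```text
time_s: 6.9
position: [0.6241, -0.1678, 0.1836]
tool_rot: [[0.443, 0.896, -0.001], [0.896, -0.443, 0.0], [0.0, -0.001, -1.0]]
ft_force: [-0.7, 0.9, 0.6]
grip_width: 0.043
gripper_force: 25.5
```

```bash
python3 find.py .624 -.168 .049; python3 plan.py .6249 -.1684 .1 -26.3
cat > held.py <<'E'
from h import *
d=viewer.get_image("wrist");d["M"]=np.array(d["T_tool_cam"]);P=cloud(d).reshape(-1,3)
k=P[(abs(P[:,0])<.056)&(abs(P[:,1])<.0345)&(P[:,2]>-.004)&(P[:,2]<.014)]
f=(k[:,:2]*1000).astype(np.float32);print("held plate, tool frame mm: z",np.median(k[:,2]).round(4),cv2.minAreaRect(f),cv2.minEnclosingCircle(f))
E
python3 held.py
```

```text
0.049 867 z 0.048 rect [ 625.4 -169. ] [43.2 42.7] 20.82 circ [ 625.6 -169.5] 22.1
t 6.95 pos [ 624.1 -167.7  183.9] phi -26.32 turn units z -0.002 shift units [-0.006  0.02   1.678] tiltZ [-4.e-04  2.e-04 -1.e+00]
level units xyz [-0.003 -0.     0.   ]
held plate, tool frame mm: z 0.0026 ((2.857834815979004, -1.919708251953125), (45.49888610839844, 58.18305587768555), 32.22482681274414) ((6.148313522338867, 0.17989158630371094), 34.31940460205078)
```

>>> move_arm(
  motion=[
    [[0,0.04,0.3],[0,0,0]],
    [[0,0,0.4],[0,0,0]],
    [[0,0,0.4],[0,0,0]],
    [[0,0,0.4],[0,0,0]],
    [[0,0,0.4],[0,0,0]],
    [[0,0,0.2],[0,0,0]],
    [[0,0,0],[0,0,0]],
    [[0,0,0],[0,0,0]],
  ],
)

```text
time_s: 7.8
position: [0.6267, -0.1691, 0.0798]
tool_rot: [[0.444, 0.896, 0.001], [0.896, -0.444, -0.001], [0.0, 0.001, -1.0]]
ft_force: [0.6, -0.8, -0.2]
grip_width: 0.0424
gripper_force: 25.5
```

```bash
python3 plan.py .6258 -.1683 .0576 -26.3; python3 find.py .624 -.168 .049
```

```text
t 7.8 pos [ 626.7 -169.1   79.8] phi -26.33 turn units z -0.004 shift units [ 0.007 -0.024  0.444] tiltZ [ 1.2e-03 -6.0e-04 -1.0e+00]
level units xyz [ 0.009 -0.    -0.   ]
0.049 1027 z 0.048 rect [ 629.8 -160.3] [23.3 43.1] 65.17 circ [ 625.7 -169. ] 21.7
```

View pics/last.png

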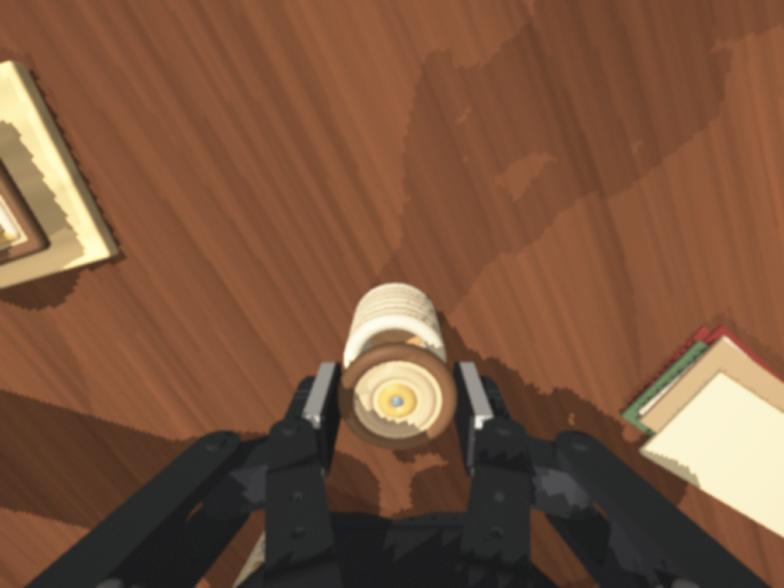

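The lid (398,400) sits directly over the mouth (395,340), about 1 mm right of it. I'll correct that and lower.

>>> move_arm(
  motion=[
    [[0,-0.02,0.1],[0,0,0]],
    [[0,0,0.1],[0,0,0]],
    [[0,0,0.1],[0,0,0]],
    [[0,0,0.08],[0,0,0]],
    [[0,0,0.05],[0,0,0]],
    [[0,0,0],[0,0,0]],
    [[0,0,0],[0,0,0]],
  ],
)

```text
time_s: 8.55
position: [0.6257, -0.1688, 0.0577]
tool_rot: [[0.444, 0.896, 0.001], [0.896, -0.444, -0.0], [-0.0, 0.001, -1.0]]
ft_force: [-0.5, 1.1, 5.4]
grip_width: 0.0422
gripper_force: 28.4
```

```bash
python3 plan.py .6258 -.1683 .0576 -26.3; python3 -c "
from h import *;print(env.observe()['ft_force'])"
```

```text
t 8.55 pos [ 625.7 -168.8   57.7] phi -26.34 turn units z -0.005 shift units [ 0.01  -0.002  0.001] tiltZ [ 7.e-04 -3.e-04 -1.e+00]
level units xyz [0.005 0.    0.   ]
[-0.49998697  1.06669277  5.43534519]
```

Contact came at exactly the seated height, so I'll release, rise and check.

>>> move_arm(
  motion=[
    [[0,0,0],[0,0,0]],
    [[0,0,0],[0,0,0]],
    [[0,0,0],[0,0,0]],
    [[0,0,0],[0,0,0]],
    [[0,0,-0.2],[0,0,0]],
    [[0,0,-0.4],[0,0,0]],
    [[0,0,-0.5],[0,0,0]],
    [[0,0,-0.6],[0,0,0]],
    [[0,0,-0.6],[0,0,0]],
    [[0,0,-0.3],[0,0,0]],
    [[0,0,0],[0,0,0]],
    [[0,0,0],[0,0,0]],
  ],
  claw=0.0,
)

```text
time_s: 9.75
position: [0.6252, -0.1686, 0.1871]
tool_rot: [[0.444, 0.896, -0.0], [0.896, -0.444, 0.0], [0.0, -0.0, -1.0]]
ft_force: [0.7, 0.5, -0.2]
grip_width: 0.0855
gripper_force: 0.0
```

```bash
python3 find.py .6255 -.169 .056 .049; python3 plan.py .4630 -.0176 .15 -26.3
```

```text
0.056 1680 z 0.0551 rect [ 625.4 -169.3] [43.3 42.5] 62.31 circ [ 625.3 -169.3] 21.9
0.049 104 z 0.0473 rect [ 624.7 -165.4] [40.1 35.9] 33.01 circ [ 625.3 -169.4] 21.9
t 9.8 pos [ 625.1 -168.5  186.3] phi -26.34 turn units z -0.006 shift units [ 1.269 -4.243  0.726] tiltZ [-1.7e-03  8.0e-04 -1.0e+00]
level units xyz [-0.013  0.     0.   ]
```

View pics/last.png

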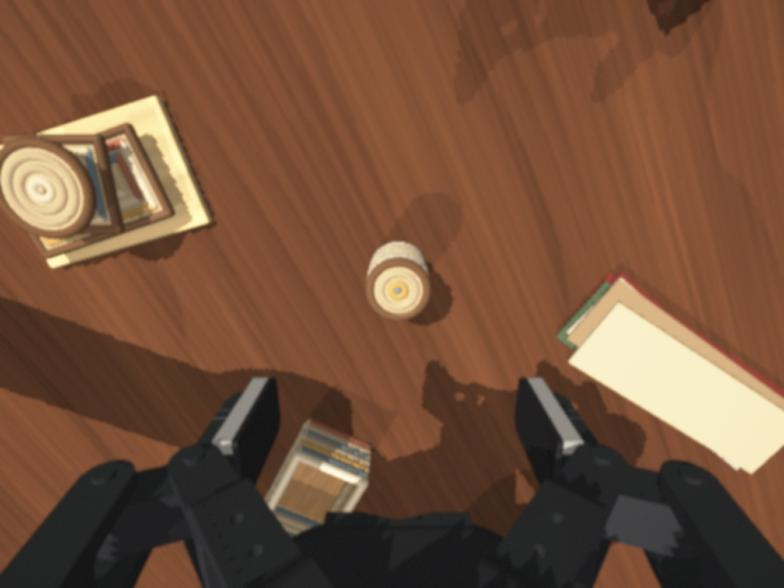

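The small box is closed: lid at (398,288), top at the right height and centred to 0.3 mm. Next is the large round lid.

>>> move_arm(
  motion=[
    [[0.15,-0.4,0],[0,0,0]],
    [[0.18,-0.6,0.1],[0,0,0]],
    [[0.18,-0.6,0.1],[0,0,0]],
    [[0.18,-0.6,0.1],[0,0,0]],
    [[0.18,-0.6,0.1],[0,0,0]],
    [[0.18,-0.6,0.1],[0,0,0]],
    [[0.18,-0.6,0.1],[0,0,0]],
    [[0.04,-0.24,0.13],[0,0,0]],
    [[0,0,0],[0,0,0]],
    [[0,0,0],[0,0,0]],
    [[0,0,0],[0,0,0]],
  ],
)

```text
time_s: 10.9
position: [0.4645, -0.0183, 0.1508]
tool_rot: [[0.444, 0.896, 0.0], [0.896, -0.444, -0.0], [0.0, 0.0, -1.0]]
ft_force: [0.4, 0.2, 0.9]
grip_width: 0.0854
gripper_force: 0.0
```

```bash
python3 find.py .463 -.0176 .059; python3 plan.py .4631 -.0176 .0595 -26.3
```

```text
0.059 4169 z 0.0581 rect [462.9 -17.5] [58.9 59.1] 15.55 circ [462.8 -17.6] 29.9
t 10.95 pos [464.4 -18.3 150.8] phi -26.38 turn units z -0.01 shift units [ 1.000e-03 -3.000e-02  1.826e+00] tiltZ [ 3.e-04 -2.e-04 -1.e+00]
level units xyz [ 0.003 -0.     0.   ]
```

>>> move_arm(
  motion=[
    [[0,-0.03,0.4],[0,0,0]],
    [[0,0,0.4],[0,0,0]],
    [[0,0,0.4],[0,0,0]],
    [[0,0,0.3],[0,0,0]],
    [[0,0,0.2],[0,0,0]],
    [[0,0,0.12],[0,0,0]],
    [[0,0,0],[0,0,0]],
    [[0,0,0],[0,0,0]],
  ],
)

```text
time_s: 11.75
position: [0.4627, -0.0172, 0.0602]
tool_rot: [[0.444, 0.896, 0.001], [0.896, -0.444, -0.0], [0.0, 0.001, -1.0]]
ft_force: [-0.0, -0.7, 0.1]
grip_width: 0.0856
gripper_force: 0.0
```

```bash
python3 plan.py .4629 -.0175 .0595 -26.3
```

```text
t 11.75 pos [462.7 -17.2  60.2] phi -26.35 turn units z -0.006 shift units [-0.004  0.007  0.015] tiltZ [ 7.e-04 -2.e-04 -1.e+00]
level units xyz [ 0.005 -0.001  0.   ]
```

>>> move_arm(
  motion=[
    [[0,0,0],[0,0,0]],
    [[0,0,0],[0,0,0]],
    [[0,0,0],[0,0,0]],
    [[0,0,0],[0,0,0]],
    [[0,0,0],[0,0,0]],
    [[0,0,0],[0,0,0]],
    [[0,0,0],[0,0,0]],
    [[0,0,0],[0,0,0]],
  ],
  claw=0.45,
  force=25,
)

```text
time_s: 12.55
position: [0.4626, -0.0171, 0.0606]
tool_rot: [[0.444, 0.896, 0.001], [0.896, -0.444, -0.0], [0.0, 0.001, -1.0]]
ft_force: [-1.2, -0.6, 5.2]
grip_width: 0.0588
gripper_force: 25.6
```

>>> move_arm(
  motion=[
    [[0,0,-0.1],[0,0,0]],
    [[0,0,-0.2],[0,0,0]],
    [[0,0,-0.3],[0,0,0]],
    [[0,0,-0.4],[0,0,0]],
    [[0,0,-0.5],[0,0,0]],
    [[0,0,-0.5],[0,0,0]],
    [[0,0,-0.5],[0,0,0]],
    [[0,0,-0.5],[0,0,0]],
    [[0,0,0],[0,0,0]],
    [[0,0,0],[0,0,0]],
  ],
)

```text
time_s: 13.55
position: [0.4621, -0.017, 0.2102]
tool_rot: [[0.444, 0.896, 0.001], [0.896, -0.444, -0.0], [0.0, 0.001, -1.0]]
ft_force: [-0.2, 0.8, -0.5]
grip_width: 0.0588
gripper_force: 27.0
```

```bash
python3 find.py .463 -.0166 .042 .025; python3 plan.py .642 .157 .21 -26.3
```

```text
0.042 3421 z 0.0412 rect [463.4 -16.4] [61.8 62. ] 65.35 circ [463.6 -16.5] 42.1
0.025 2104 z 0.0241 rect [459.9 -22. ] [ 64. 104.] 81.53 circ [460.1 -21.7] 59.4
t 13.6 pos [461.9 -16.9 209.5] phi -26.35 turn units z -0.006 shift units [ 4.714  1.688 -0.01 ] tiltZ [-8.e-04  3.e-04 -1.e+00]
level units xyz [-0.006  0.001 -0.   ]
```

>>> move_arm(
  motion=[
    [[0.3,0.1,0],[0,0,0]],
    [[0.6,0.2,0],[0,0,0]],
    [[0.6,0.22,0],[0,0,0]],
    [[0.6,0.22,0],[0,0,0]],
    [[0.6,0.22,0],[0,0,0]],
    [[0.6,0.22,0],[0,0,0]],
    [[0.6,0.22,0],[0,0,0]],
    [[0.5,0.18,0],[0,0,0]],
    [[0.3,0.1,0],[0,0,0]],
    [[0,0,0],[0,0,0]],
    [[0,0,0],[0,0,0]],
    [[0,0,0],[0,0,0]],
  ],
)

```text
time_s: 14.8
position: [0.6413, 0.1556, 0.2095]
tool_rot: [[0.444, 0.896, -0.001], [0.896, -0.444, -0.0], [-0.001, -0.001, -1.0]]
ft_force: [-0.8, 0.4, 0.6]
grip_width: 0.0585
gripper_force: 27.0
```

```bash
python3 find.py .642 .157 .077; python3 plan.py .642 .157 .1 -26.3
```

```text
0.077 1171 z 0.076 rect [644.6 158.9] [54.6 59.2] 61.56 circ [643.5 156.7] 29.8
t 14.85 pos [641.4 155.6 209.8] phi -26.38 turn units z -0.01 shift units [ 3.000e-02 -2.000e-03  2.195e+00] tiltZ [-6.e-04 -1.e-04 -1.e+00]
level units xyz [-0.004  0.003 -0.   ]
```

View pics/last.png

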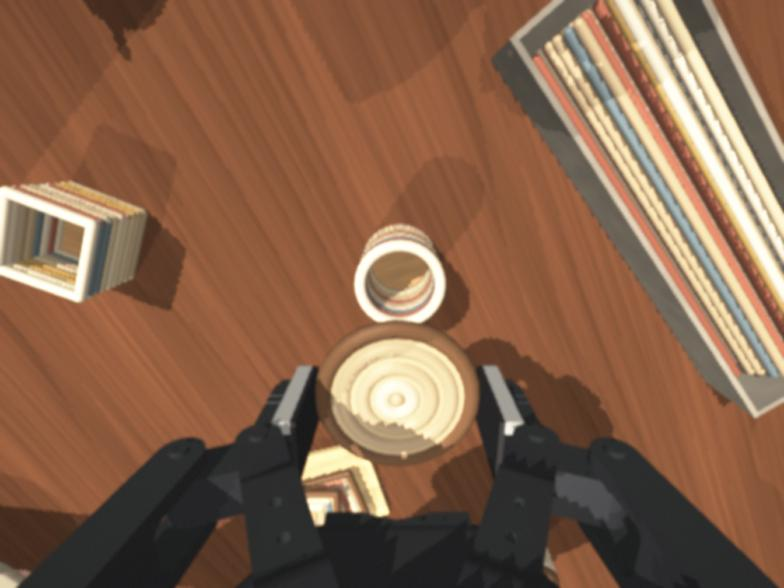

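The mouth at (400,283) is clear of other things, and the lid is held level at (397,398).

>>> move_arm(
  motion=[
    [[0.03,0.03,0.3],[0,0,0]],
    [[0,0,0.4],[0,0,0]],
    [[0,0,0.4],[0,0,0]],
    [[0,0,0.4],[0,0,0]],
    [[0,0,0.4],[0,0,0]],
    [[0,0,0.15],[0,0,0]],
    [[0,0,0],[0,0,0]],
    [[0,0,0],[0,0,0]],
  ],
)

```text
time_s: 15.65
position: [0.6443, 0.1568, 0.1084]
tool_rot: [[0.444, 0.896, 0.002], [0.896, -0.444, 0.0], [0.001, 0.001, -1.0]]
ft_force: [-0.4, 1.0, -0.2]
grip_width: 0.0588
gripper_force: 27.0
```

```bash
python3 plan.py .6434 .1564 .0855 -26.3;python3 find.py .642 .157 .077
```

```text
t 15.65 pos [644.3 156.8 108.4] phi -26.36 turn units z -0.007 shift units [-0.014 -0.012  0.459] tiltZ [ 1.5e-03  1.0e-04 -1.0e+00]
level units xyz [ 0.01  -0.005 -0.   ]
0.077 1273 z 0.0761 rect [650.4 171.5] [26.7 59.2] 65.56 circ [644.9 159.4] 29.6
```

>>> move_arm(
  motion=[
    [[-0.01,-0.02,0.1],[0,0,0]],
    [[0,0,0.1],[0,0,0]],
    [[0,0,0.1],[0,0,0]],
    [[0,0,0.08],[0,0,0]],
    [[0,0,0.07],[0,0,0]],
    [[0,0,0],[0,0,0]],
    [[0,0,0],[0,0,0]],
  ],
)

```text
time_s: 16.4
position: [0.6453, 0.1566, 0.0883]
tool_rot: [[0.444, 0.896, 0.009], [0.896, -0.444, -0.0], [0.004, 0.008, -1.0]]
ft_force: [0.6, -1.8, 17.2]
grip_width: 0.0586
gripper_force: 36.2
```

Contact came about 3 mm early: the fingertips have met the box rim, since lid and box share an outline. The stopper is already 7 mm in, so I'll unload, release and let it drop.

>>> move_arm(
  motion=[
    [[0,0,-0.06],[0,0,0]],
    [[0,0,0],[0,0,0]],
    [[0,0,0],[0,0,0]],
  ],
)

```text
time_s: 16.7
position: [0.6436, 0.157, 0.0889]
tool_rot: [[0.444, 0.896, 0.003], [0.896, -0.444, 0.0], [0.001, 0.003, -1.0]]
ft_force: [0.8, -0.0, 7.7]
grip_width: 0.0588
gripper_force: 31.8
```

>>> move_arm(
  motion=[
    [[0,0,0],[0,0,0]],
    [[0,0,0],[0,0,0]],
    [[0,0,0],[0,0,0]],
    [[0,0,0],[0,0,0]],
    [[0,0,-0.2],[0,0,0]],
    [[0,0,-0.4],[0,0,0]],
    [[0,0,-0.5],[0,0,0]],
    [[0,0,-0.6],[0,0,0]],
    [[0,0,-0.6],[0,0,0]],
    [[0,0,-0.3],[0,0,0]],
    [[0,0,0],[0,0,0]],
    [[0,0,0],[0,0,0]],
  ],
  claw=0.0,
)

```text
time_s: 17.9
position: [0.6425, 0.1569, 0.2175]
tool_rot: [[0.444, 0.896, -0.0], [0.896, -0.444, -0.0], [-0.0, -0.0, -1.0]]
ft_force: [-0.2, -0.1, -0.2]
grip_width: 0.0852
gripper_force: 0.0
```

```bash
python3 find.py .6434 .1564 .084 .077;  python3 plan.py .6434 .1564 .0855 -26.3
```

```text
0.084 3103 z 0.0831 rect [642.9 157.2] [59.2 58.7] 61.67 circ [642.6 157. ] 29.9
0.077 131 z 0.0755 rect [648.6 159.9] [48.5 54.5] 56.91 circ [646.4 158.4] 29.4
t 17.95 pos [642.4 156.9 216.8] phi -26.34 turn units z -0.005 shift units [-0.     0.023  2.625] tiltZ [-1.9e-03 -1.0e-04 -1.0e+00]
level units xyz [-0.012  0.007  0.   ]
```

View pics/last.png

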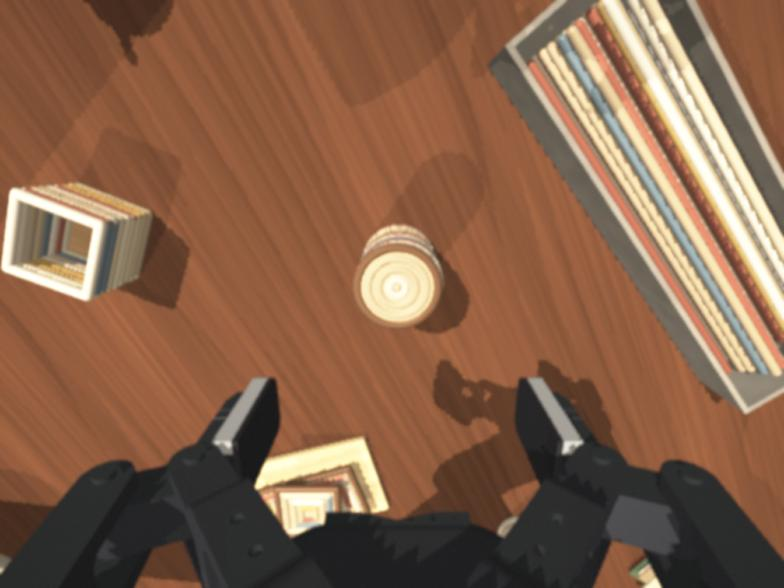

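The large lid is seated: at (398,287), top at 84 mm and centred to about 1 mm. Next is the square lid, gripped with less fingertip below the plate.

>>> move_arm(
  motion=[
    [[-0.3,-0.1,0],[0,0,0]],
    [[-0.6,-0.2,0],[0,0,0]],
    [[-0.6,-0.22,0],[0,0,0]],
    [[-0.6,-0.22,0.2],[0,0,0]],
    [[-0.6,-0.22,0.3],[0,0,0]],
    [[-0.6,-0.22,0.3],[0,0,0]],
    [[-0.6,-0.22,0.3],[0,0,0]],
    [[-0.5,-0.18,0.3],[0,0,0]],
    [[-0.3,-0.08,0.2],[0,0,0]],
    [[0,0,0],[0,0,0]],
    [[0,0,0],[0,0,0]],
    [[0,0,0],[0,0,0]],
  ],
)

```text
time_s: 19.15
position: [0.4648, -0.0164, 0.1381]
tool_rot: [[0.443, 0.896, 0.001], [0.896, -0.443, -0.0], [0.0, 0.001, -1.0]]
ft_force: [0.1, 0.0, 1.0]
grip_width: 0.0852
gripper_force: 0.0
```

```bash
python3 find.py .4634 -.0164 .042 .025;  python3 plan.py .4634 -.0164 .045 -26.3
```

```text
0.042 5533 z 0.0412 rect [463.6 -16.4] [61.9 61.9] 63.96 circ [463.6 -16.3] 41.9
0.025 3140 z 0.0242 rect [459.9 -22.3] [ 64.4 103.9] 81.51 circ [460.3 -21.9] 59.3
t 19.2 pos [464.8 -16.3 138.1] phi -26.3 turn units z 0.001 shift units [-0.013 -0.024  1.861] tiltZ [ 7.e-04 -1.e-04 -1.e+00]
level units xyz [ 0.005 -0.002  0.   ]
```

Square at 63.9°, so phi = -26.1: aligned within 0.2°.

>>> move_arm(
  motion=[
    [[-0.01,-0.02,0.3],[0,0,-0.02]],
    [[0,0,0.4],[0,0,0]],
    [[0,0,0.4],[0,0,0]],
    [[0,0,0.4],[0,0,0]],
    [[0,0,0.2],[0,0,0]],
    [[0,0,0.16],[0,0,0]],
    [[0,0,0],[0,0,0]],
    [[0,0,0],[0,0,0]],
  ],
)

```text
time_s: 20.0
position: [0.4634, -0.0168, 0.0453]
tool_rot: [[0.441, 0.897, 0.001], [0.897, -0.441, -0.0], [0.0, 0.001, -1.0]]
ft_force: [0.4, -0.4, -0.4]
grip_width: 0.0854
gripper_force: 0.0
```

```bash
python3 plan.py .4636 -.0164 .045 -26.1
```

```text
t 20.0 pos [463.4 -16.8  45.3] phi -26.17 turn units z -0.009 shift units [ 0.009 -0.     0.006] tiltZ [ 9.e-04 -3.e-04 -1.e+00]
level units xyz [ 0.006 -0.001 -0.   ]
```

>>> move_arm(
  motion=[
    [[0,0,0],[0,0,0]],
    [[0,0,0],[0,0,0]],
    [[0,0,0],[0,0,0]],
    [[0,0,0],[0,0,0]],
    [[0,0,0],[0,0,0]],
    [[0,0,0],[0,0,0]],
    [[0,0,0],[0,0,0]],
    [[0,0,0],[0,0,0]],
  ],
  claw=0.45,
  force=25,
)

```text
time_s: 20.8
position: [0.4633, -0.0169, 0.0456]
tool_rot: [[0.441, 0.897, 0.001], [0.897, -0.441, -0.0], [0.0, 0.001, -1.0]]
ft_force: [-0.8, 1.1, 5.1]
grip_width: 0.0608
gripper_force: 26.3
```

>>> move_arm(
  motion=[
    [[0,0,-0.1],[0,0,0]],
    [[0,0,-0.2],[0,0,0]],
    [[0,0,-0.3],[0,0,0]],
    [[0,0,-0.4],[0,0,0]],
    [[0,0,-0.5],[0,0,0]],
    [[0,0,-0.5],[0,0,0]],
    [[0,0,-0.5],[0,0,0]],
    [[0,0,-0.5],[0,0,0]],
    [[0,0,-0.2],[0,0,0.7]],
    [[0,0,0],[0,0,0.75]],
    [[0,0,0],[0,0,0.75]],
    [[0,0,0],[0,0,0.73]],
    [[0,0,0],[0,0,0]],
    [[0,0,0],[0,0,0]],
  ],
)

```text
time_s: 22.2
position: [0.4629, -0.0168, 0.2053]
tool_rot: [[0.76, 0.65, 0.0], [0.65, -0.76, -0.0], [0.0, 0.0, -1.0]]
ft_force: [-0.1, 0.4, 0.5]
grip_width: 0.0611
gripper_force: 27.7
```

```bash
python3 find.py .46 -.022 .025;  python3 plan.py .4393 .2832 .2 -49.6
```

```text
0.025 4842 z 0.0242 rect [460.5 -22.1] [ 64.2 103.3] 81.48 circ [460.3 -22.3] 59.5
t 22.25 pos [462.9 -16.8 205.2] phi -49.48 turn units z 0.015 shift units [ 3.528 -4.875  0.104] tiltZ [ 3.e-04 -1.e-04 -1.e+00]
level units xyz [ 0.002 -0.001  0.   ]
```

>>> move_arm(
  motion=[
    [[0.2,-0.28,0],[0,0,0]],
    [[0.34,-0.47,0],[0,0,0]],
    [[0.34,-0.47,0],[0,0,0]],
    [[0.34,-0.47,0],[0,0,0]],
    [[0.34,-0.47,0],[0,0,0]],
    [[0.34,-0.47,0],[0,0,0]],
    [[0.34,-0.47,0],[0,0,0]],
    [[0.34,-0.47,0],[0,0,0]],
    [[0.34,-0.47,0],[0,0,0]],
    [[0.34,-0.47,0],[0,0,0]],
    [[0.27,-0.36,0],[0,0,0]],
    [[0,0,0],[0,0,0]],
    [[0,0,0],[0,0,0]],
    [[0,0,0],[0,0,0]],
  ],
)

```text
time_s: 23.65
position: [0.4398, 0.2823, 0.2049]
tool_rot: [[0.762, 0.648, -0.0], [0.648, -0.762, -0.0], [-0.0, 0.0, -1.0]]
ft_force: [0.7, 0.0, 0.3]
grip_width: 0.0612
gripper_force: 27.7
```

```bash
python3 find.py .4393 .2832 .063;  python3 plan.py .4393 .2832 .095 -49.6
```

```text
0.063 1170 z 0.0622 rect [443.4 286.9] [51.2 62.2] 40.58 circ [442.9 286.2] 39.2
t 23.7 pos [439.9 282.2 204.9] phi -49.65 turn units z -0.006 shift units [ 0.004 -0.022  2.198] tiltZ [-1.e-04 -2.e-04 -1.e+00]
level units xyz [ 0.001  0.001 -0.   ]
```

View pics/last.png

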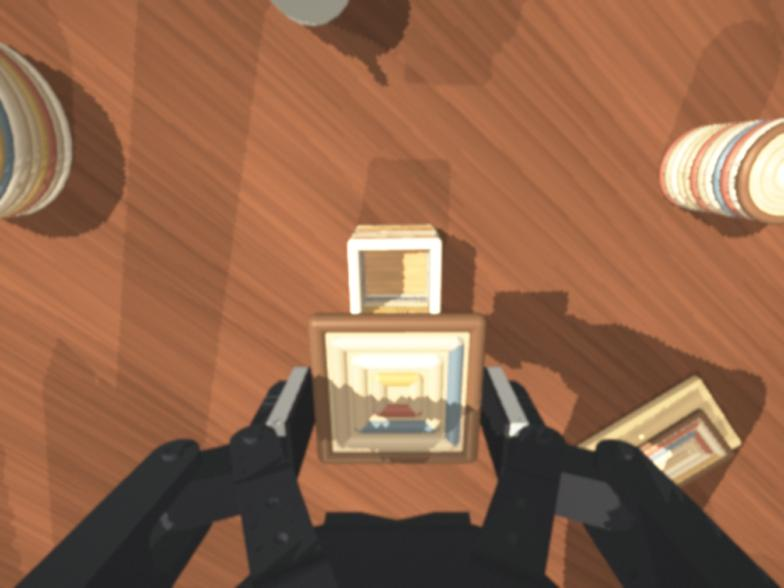

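The box mouth at (395,280) is parallel to the held lid at (397,390), and the measured centre agrees with the top view.

>>> move_arm(
  motion=[
    [[0,-0.02,0.3],[0,0,-0.03]],
    [[0,0,0.4],[0,0,0]],
    [[0,0,0.4],[0,0,0]],
    [[0,0,0.4],[0,0,0]],
    [[0,0,0.4],[0,0,0]],
    [[0,0,0.3],[0,0,0]],
    [[0,0,0],[0,0,0]],
    [[0,0,0],[0,0,0]],
  ],
)

```text
time_s: 24.5
position: [0.4395, 0.2834, 0.0953]
tool_rot: [[0.759, 0.651, 0.0], [0.651, -0.759, 0.0], [0.0, 0.0, -1.0]]
ft_force: [-0.6, 0.3, -0.1]
grip_width: 0.0613
gripper_force: 27.7
```

```bash
python3 plan.py .4390 .2830 .0755 -49.4
```

```text
t 24.5 pos [439.5 283.4  95.3] phi -49.42 turn units z -0.002 shift units [-0.012 -0.     0.396] tiltZ [ 3.e-04  1.e-04 -1.e+00]
level units xyz [ 0.001 -0.002  0.   ]
```

>>> move_arm(
  motion=[
    [[-0.01,0,0.1],[0,0,0]],
    [[0,0,0.1],[0,0,0]],
    [[0,0,0.1],[0,0,0]],
    [[0,0,0.09],[0,0,0]],
    [[0,0,0],[0,0,0]],
    [[0,0,0],[0,0,0]],
  ],
)

```text
time_s: 25.1
position: [0.4387, 0.2835, 0.0753]
tool_rot: [[0.759, 0.651, -0.0], [0.651, -0.759, -0.0], [-0.0, -0.0, -1.0]]
ft_force: [0.7, -0.1, 0.2]
grip_width: 0.0614
gripper_force: 27.7
```

>>> move_arm(
  motion=[
    [[0,0,0.01],[0,0,0]],
    [[0,0,0],[0,0,0]],
    [[0,0,0],[0,0,0]],
    [[0,0,0],[0,0,0]],
    [[0,0,0],[0,0,0]],
    [[0,0,-0.2],[0,0,0]],
    [[0,0,-0.4],[0,0,0]],
    [[0,0,-0.5],[0,0,0]],
    [[0,0,-0.6],[0,0,0]],
    [[0,0,-0.6],[0,0,0]],
    [[0,0,-0.3],[0,0,0]],
    [[0,0,0],[0,0,0]],
    [[0,0,0],[0,0,0]],
  ],
  claw=0,
)

```text
time_s: 26.4
position: [0.4384, 0.2834, 0.2047]
tool_rot: [[0.759, 0.651, -0.0], [0.651, -0.759, -0.0], [-0.0, -0.0, -1.0]]
ft_force: [0.4, -0.3, 0.6]
grip_width: 0.0858
gripper_force: 0.0
```

```bash
python3 find.py .4393 .2832 .070 .063;  python3 plan.py .4603 -.0221 .2 -98.5
```

```text
0.07 4228 z 0.0692 rect [439.7 284. ] [61.3 61.9] 40.68 circ [439.7 283.6] 41.9
0.063 106 z 0.0614 rect [441.4 285.4] [56.1 62. ] 40.67 circ [441.3 284.7] 41.0
t 26.45 pos [438.3 283.3 204.1] phi -49.39 turn units z 6.139 shift units [1.338 5.976 0.081] tiltZ [-1.4e-03 -5.0e-04 -1.0e+00]
level units xyz [-0.004  0.01   0.   ]
```

View pics/last.png

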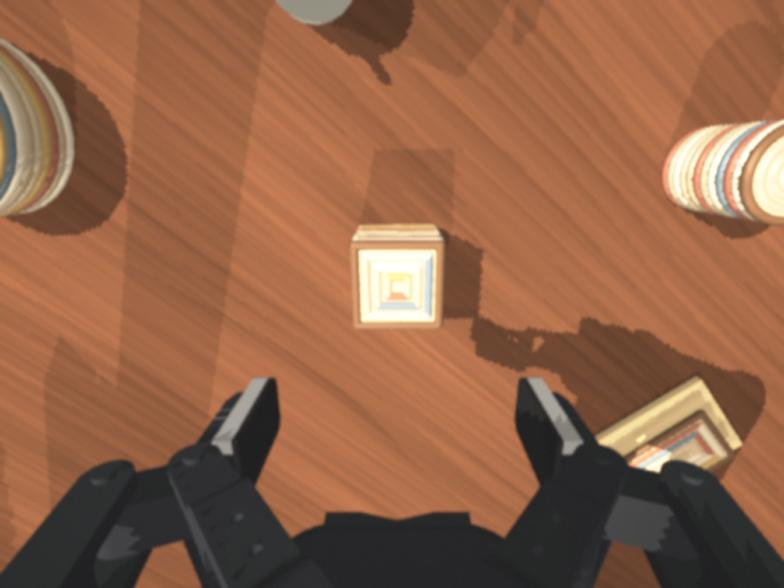

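The square lid is seated flat and in line, at (397,285) with its top at 70 mm. Now the oblong lid.

>>> move_arm(
  motion=[
    [[0,0,0],[0,0,0.74]],
    [[0,0,0],[0,0,0.9]],
    [[0,0,0],[0,0,0.9]],
    [[0,0,0],[0,0,0.9]],
    [[0,0,0],[0,0,0.9]],
    [[0,0,0],[0,0,0.9]],
    [[0,0,0],[0,0,0.9]],
    [[0.07,0.28,0.1],[0,0,0]],
    [[0.12,0.55,0.1],[0,0,0]],
    [[0.12,0.55,0.1],[0,0,0]],
    [[0.12,0.55,0.1],[0,0,0]],
    [[0.12,0.55,0.1],[0,0,0]],
    [[0.12,0.55,0.1],[0,0,0]],
    [[0.12,0.55,0.1],[0,0,0]],
    [[0.12,0.55,0.1],[0,0,0]],
    [[0.12,0.55,0.1],[0,0,0]],
    [[0.12,0.55,0.1],[0,0,0]],
    [[0.12,0.55,0.1],[0,0,0]],
    [[0.07,0.2,0.1],[0,0,0]],
    [[0,0,0],[0,0,0]],
  ],
)

```text
time_s: 28.45
position: [0.4602, -0.0233, 0.1437]
tool_rot: [[0.989, -0.148, -0.002], [-0.148, -0.989, 0.001], [-0.002, -0.0, -1.0]]
ft_force: [-0.9, 0.1, 0.2]
grip_width: 0.0855
gripper_force: 0.0
```

>>> move_arm(
  motion=[
    [[0,0,0],[0,0,0]],
    [[0,0,0],[0,0,0]],
  ],
)

```text
time_s: 28.65
position: [0.4605, -0.0213, 0.1449]
tool_rot: [[0.989, -0.146, -0.0], [-0.146, -0.989, 0.0], [-0.0, -0.0, -1.0]]
ft_force: [-0.1, 0.3, 0.2]
grip_width: 0.0856
gripper_force: 0.0
```

```bash
python3 find.py .4603 -.0221 .025;  python3 plan.py .4603 -.0221 .028 -98.5
```

```text
0.025 8076 z 0.0242 rect [461.3 -22.2] [ 64.  102.8] 81.55 circ [461.5 -22.4] 58.9
t 28.7 pos [460.6 -21.2 144.9] phi -98.39 turn units z 0.014 shift units [-0.004  0.018  2.339] tiltZ [ 1.e-04  1.e-04 -1.e+00]
level units xyz [-0.001 -0.001  0.   ]
```

>>> move_arm(
  motion=[
    [[0,0.02,0.3],[0,0,0.01]],
    [[0,0,0.4],[0,0,0]],
    [[0,0,0.4],[0,0,0]],
    [[0,0,0.4],[0,0,0]],
    [[0,0,0.4],[0,0,0]],
    [[0,0,0.3],[0,0,0]],
    [[0,0,0.17],[0,0,0]],
    [[0,0,0],[0,0,0]],
    [[0,0,0],[0,0,0]],
  ],
)

```text
time_s: 29.6
position: [0.4609, -0.0229, 0.0268]
tool_rot: [[0.989, -0.149, 0.001], [-0.149, -0.989, -0.0], [0.001, 0.0, -1.0]]
ft_force: [-0.3, -0.2, -0.4]
grip_width: 0.0853
gripper_force: 0.0
```

>>> move_arm(
  motion=[
    [[0,0,0],[0,0,0]],
    [[0,0,0],[0,0,0]],
    [[0,0,0],[0,0,0]],
    [[0,0,0],[0,0,0]],
    [[0,0,0],[0,0,0]],
    [[0,0,0],[0,0,0]],
    [[0,0,0],[0,0,0]],
    [[0,0,0],[0,0,0]],
  ],
  claw=0.45,
  force=30,
)

```text
time_s: 30.4
position: [0.461, -0.0232, 0.0272]
tool_rot: [[0.989, -0.149, 0.002], [-0.149, -0.989, -0.0], [0.002, 0.0, -1.0]]
ft_force: [-0.4, 1.2, 5.6]
grip_width: 0.0632
gripper_force: 31.9
```

```bash
python3 plan.py .4608 -.0221 .0265 -98.5
```

```text
t 30.4 pos [461.  -23.2  27.2] phi -98.58 turn units z -0.01 shift units [-0.006 -0.02   0.014] tiltZ [ 1.6e-03 -3.0e-04 -1.0e+00]
level units xyz [ 0.001 -0.012 -0.   ]
```

>>> move_arm(
  motion=[
    [[0,0,-0.1],[0,0,0]],
    [[0,0,-0.2],[0,0,0]],
    [[0,0,-0.3],[0,0,0]],
    [[0,0,-0.4],[0,0,0]],
    [[0,0,-0.5],[0,0,0]],
    [[0,0,-0.5],[0,0,0]],
    [[0,0,-0.5],[0,0,0]],
    [[0,0,-0.5],[0,0,0]],
    [[0,0,-0.2],[0,0,-0.7]],
    [[0,0,0],[0,0,-0.8]],
    [[0,0,0],[0,0,-0.8]],
    [[0,0,0],[0,0,-0.8]],
    [[0,0,0],[0,0,-0.8]],
    [[0,0,0],[0,0,-0.8]],
    [[0,0,0],[0,0,-0.9]],
    [[0,0,0],[0,0,0]],
    [[0,0,0],[0,0,0]],
  ],
)

```text
time_s: 32.1
position: [0.4605, -0.0231, 0.1868]
tool_rot: [[0.809, 0.588, 0.001], [0.588, -0.809, -0.0], [0.0, 0.0, -1.0]]
ft_force: [0.1, -0.5, -0.9]
grip_width: 0.0629
gripper_force: 33.7
```

```bash
python3 plan.py .4717 -.3095 .2 -53.7
```

```text
t 32.1 pos [460.5 -23.1 186.8] phi -53.97 turn units z -0.034 shift units [-3.21   4.748 -0.263] tiltZ [ 5.e-04 -2.e-04 -1.e+00]
level units xyz [ 0.003 -0.002  0.   ]
```

>>> move_arm(
  motion=[
    [[-0.2,0.3,-0.03],[0,0,-0.03]],
    [[-0.32,0.47,-0.03],[0,0,0]],
    [[-0.32,0.47,-0.03],[0,0,0]],
    [[-0.32,0.47,-0.03],[0,0,0]],
    [[-0.32,0.47,-0.03],[0,0,0]],
    [[-0.32,0.47,-0.03],[0,0,0]],
    [[-0.32,0.47,-0.03],[0,0,0]],
    [[-0.32,0.47,-0.03],[0,0,0]],
    [[-0.32,0.47,0],[0,0,0]],
    [[-0.32,0.47,0],[0,0,0]],
    [[-0.13,0.22,0],[0,0,0]],
    [[0,0,0],[0,0,0]],
    [[0,0,0],[0,0,0]],
    [[0,0,0],[0,0,0]],
  ],
)

```text
time_s: 33.5
position: [0.4726, -0.3082, 0.1985]
tool_rot: [[0.804, 0.595, -0.0], [0.595, -0.804, 0.0], [0.0, -0.0, -1.0]]
ft_force: [0.4, 0.6, -0.2]
grip_width: 0.0635
gripper_force: 33.7
```

```bash
python3 find.py .4717 -.3095 .049; python3 plan.py .4717 -.3095 .08 -53.7
```

```text
0.049 910 z 0.0482 rect [ 500.4 -289.7] [34.1 63.7] 36.29 circ [ 499.3 -290.6] 35.3
t 33.55 pos [ 472.7 -308.3  198.5] phi -53.5 turn units z 0.026 shift units [-0.03   0.008  2.37 ] tiltZ [-1.e-04  3.e-04 -1.e+00]
level units xyz [-0.002 -0.001  0.   ]
```

View pics/last.png

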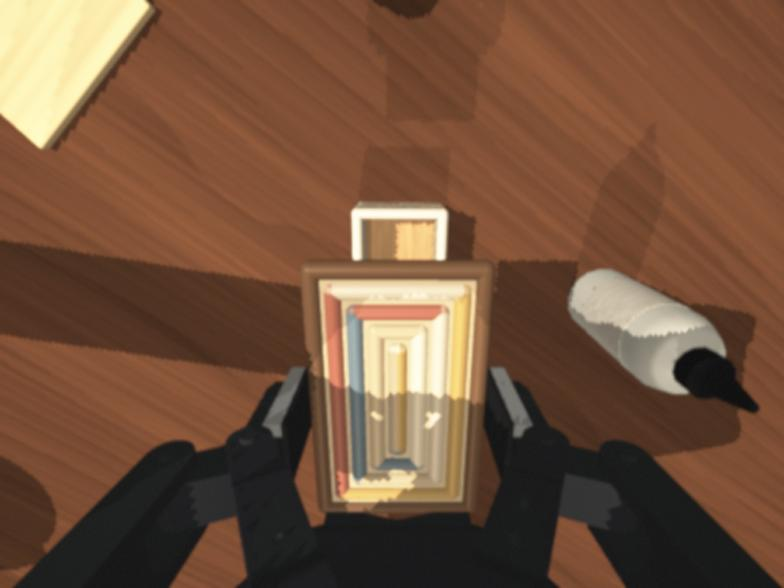

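The mouth's far end at (400,235) is parallel to the held lid at (397,390), and the bottle at (650,340) is well clear.

>>> move_arm(
  motion=[
    [[-0.03,0.02,0.3],[0,0,0.03]],
    [[0,0,0.4],[0,0,0]],
    [[0,0,0.4],[0,0,0]],
    [[0,0,0.4],[0,0,0]],
    [[0,0,0.4],[0,0,0]],
    [[0,0,0.3],[0,0,0]],
    [[0,0,0.15],[0,0,0]],
    [[0,0,0],[0,0,0]],
    [[0,0,0],[0,0,0]],
  ],
)

```text
time_s: 34.45
position: [0.4723, -0.3112, 0.0816]
tool_rot: [[0.807, 0.591, 0.001], [0.591, -0.807, -0.001], [0.0, 0.001, -1.0]]
ft_force: [0.7, 0.1, -0.0]
grip_width: 0.0631
gripper_force: 33.7
```

```bash
python3 plan.py .4723 -.3100 .06 -53.7
```

```text
t 34.45 pos [ 472.3 -311.2   81.6] phi -53.76 turn units z -0.008 shift units [ 0.014 -0.019  0.431] tiltZ [ 8.e-04 -7.e-04 -1.e+00]
level units xyz [ 0.008 -0.001  0.   ]
```

>>> move_arm(
  motion=[
    [[0.01,-0.02,0.1],[0,0,-0.01]],
    [[0,0,0.1],[0,0,0]],
    [[0,0,0.1],[0,0,0]],
    [[0,0,0.1],[0,0,0]],
    [[0,0,0.03],[0,0,0]],
    [[0,0,0],[0,0,0]],
    [[0,0,0],[0,0,0]],
  ],
)

```text
time_s: 35.15
position: [0.4718, -0.3102, 0.0592]
tool_rot: [[0.806, 0.592, 0.0], [0.592, -0.806, -0.0], [-0.0, 0.0, -1.0]]
ft_force: [0.8, -0.0, -0.9]
grip_width: 0.0633
gripper_force: 35.2
```

```bash
python3 plan.py .4723 -.3100 .06 -53.7
```

```text
t 35.15 pos [ 471.8 -310.2   59.2] phi -53.7 turn units z -0.001 shift units [ 0.011  0.002 -0.015] tiltZ [ 0.e+00 -1.e-04 -1.e+00]
level units xyz [ 0.001  0.    -0.   ]
```

No contact, about 1 mm above seated. I'll release and rise.

>>> move_arm(
  motion=[
    [[0,0,0],[0,0,0]],
    [[0,0,0],[0,0,0]],
    [[0,0,0],[0,0,0]],
    [[0,0,0],[0,0,0]],
    [[0,0,0],[0,0,0]],
    [[0,0,-0.2],[0,0,0]],
    [[0,0,-0.4],[0,0,0]],
    [[0,0,-0.5],[0,0,0]],
    [[0,0,-0.6],[0,0,0]],
    [[0,0,-0.6],[0,0,0]],
    [[0,0,-0.6],[0,0,0]],
    [[0,0,-0.3],[0,0,0]],
    [[0,0,0],[0,0,0]],
    [[0,0,0],[0,0,0]],
  ],
  claw=0,
)

```text
time_s: 36.55
position: [0.4715, -0.3099, 0.2191]
tool_rot: [[0.806, 0.592, -0.0], [0.592, -0.806, 0.0], [-0.0, -0.0, -1.0]]
ft_force: [-0.6, -0.4, -0.1]
grip_width: 0.0856
gripper_force: 0.0
```

```bash
python3 find.py .472 -.310 .056 .049; python3 - <<'E'
from h import *
d=shot("top");W=cloud(d)
for n,c,h in [("sr",(474,247),.056),("lr",(297,232),.084),("sq",(222,345),.07),("bottle",(640,285),.1),("pot",(130,282),.062)]:
    u,v=int(c[0]/1.4),int(c[1]/1.4)
    R=W[v-38:v+38,u-38:u+38].reshape(-1,3);k=R[abs(R[:,2]-h)<.006]
    if len(k)>5:
        r=cv2.minAreaRect((k[:,:2]*1000).astype(np.float32));print(n,len(k),np.median(k[:,2]).round(4),np.round(r[0],1),np.round(r[1],1),round(r[2],1))
E
```

```text
0.056 6100 z 0.0552 rect [ 471.6 -310.6] [102.5  63.9] 36.31 circ [ 471.5 -310.5] 58.8
0.049 201 z 0.0479 rect [ 473.7 -309. ] [99.6 63.9] 36.31 circ [ 473.8 -308.2] 57.3
sr 230 0.0546 [ 623.8 -168.3] [41.5 42.9] 43.7
lr 434 0.083 [641.  158.7] [58.5 57.6] 0.0
sq 656 0.0688 [437.7 285.2] [62.7 62.1] 40.7
pot 146 0.0607 [550.8 455.1] [65.1 64.3] 89.2
```

View pics/last.png

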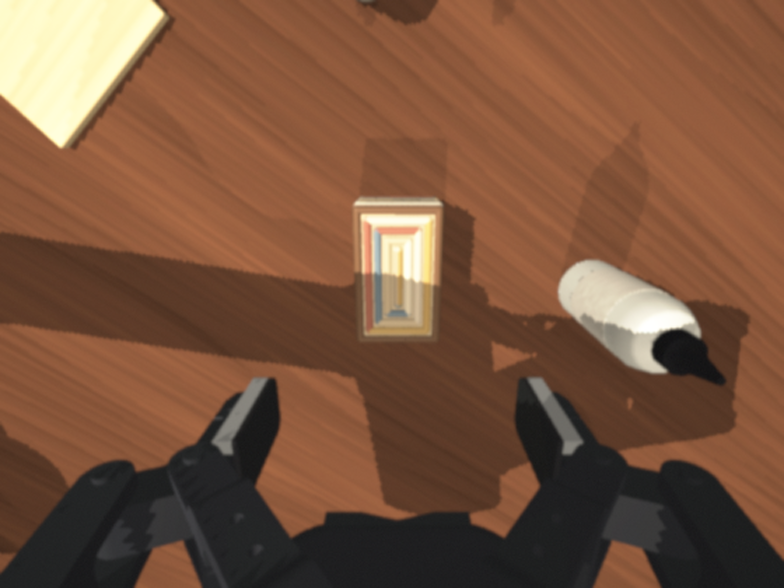

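The oblong lid at (398,270) is flat and in line with its box, and the bottle stands undisturbed. The other lids' heights and positions check out, and the gripper touches nothing, so I'm handing in.

```bash
python3 -c "
from rig import env;print(env.close_job())"
```

```text
the job is handed in; nothing more can be done
None
```

The job is handed in at about 37 s on the robot's clock: all four boxes are closed with their own lids, each at its fully seated height, flat and in line; the bottle and brush pot were not touched.

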